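Free the pusher of an almost empty carton lane for refilling

ROBOT

A 7-joint arm with a two-finger parallel gripper is mounted at the origin on the work surface. World frame = base frame: x ahead of the robot, y to its left, z up, the work surface at z = 0. Lengths are in m, angles in rad, forces in N, time in s.
With the tool pointing down it reaches from about 0.425 to 0.8 m from the base axis. Payload 8.3 kg.
Tool frame: the origin (TCP) lies on the centre line of the jaws, within the pads' length; the fingertips stand 19 mm ahead of it and the grasp point (between the pads) is the TCP; z points along the fingers, y is the line along which they close (so a half turn about z gives the same grasp; the last joint's range is limited). The gripper opens to 85 mm and grips with 20 to 120 N. Pads are 22 mm wide; open, the fingers measure 114 mm over their backs; the gripper's body (76 mm by 85 mm) begins 54 mm behind the grasp point. The pads swing forward as they close: fully open they stand 13 mm farther back than shut.
Start: joints at [1.203, 0.383, 0.016, 1.37, -0.006, 1.388, -0.046], TCP at [0.188, -0.596, 0.25] pointing down, gripper open.
Joint ranges: [-2.95, 2.95], [-0.25, 2.06], [-1.52, 1.56], [0.18, 2.33], [-1.44, 4.58], [0.02, 2.06], [-3.01, 3.01]. Speed limits (rad/s): [2.39, 2.39, 3.01, 3.01, 3.14, 3.14, 3.14].

INTERFACE

Orientations are given as a unit quaternion [w, x, y, z].
In Python, from plant import status, vision, env gives the robot as it stands.
- The arm moves only by the shell command python3 -m jog 'ROWS' [FORCE]. ROWS is JSON, a list of rows, each an object of numbers: "dx", "dy", "dz": the shift along the tool's x, y, z in m; "wx", "wy", "wz": the turn, a rotation vector about the tool's x, y, z in degrees; "claw": the opening, from -1 (shut) to 1 (fully open), so that 0 is half open. In form: [{"dx": .., "dy": .., "dz": .., "wx": .., "wy": .., "wz": .., "claw": ..}, ...]. A call has 1 to 20 rows; each row is the pose to reach, as a shift and turn from the pose commanded when the call began, along the tool's axes at that moment; what a row does not reach only later rows make up. A row lasts 1/10 s, in which the tool goes at most 50 mm and 8.59 degrees, less where a joint would pass 70% of its speed; a pose out of reach is approached as far as the arm can. A call with a gripper value outside its range is refused whole. The fingers move at their own pace and stop on an object; FORCE is the grip in N (left out, the last holds). Time passes only in rows, so rows that repeat a pose let the fingers close. It gives the time, the measured TCP pose, the force, the opening and the grip force at its end, in the units of the state.
- status.get_obs(): the state, without advancing time (a new reading comes with each control period).
- vision.get_image(name): name is "side" or "top" or "wrist"; returns (picture, depth): 400x640x3 uint8, red, green, blue; 400x640 float32, m along the optical axis (not along the pixel's ray), 0 where there is no reading.
- vision.get_calibration(name): a dict with "fx", "fy", "cx", "cy" (pixels), "extrinsics" (4x4, takes a point from world to camera coordinates); the wrist camera has in their place "T_tool_cam" (4x4, takes a point from camera to tool coordinates, whose origin is the TCP and whose axes are the flange's). Camera axes: x right, y up, looking along -z (the intrinsics and any distortion apply to the point x, -y, -z); pixel columns grow to the right and rows downward; lengths in m; the calibration is good to about 2 mm. A picture is of the moment at which its call begins: read the wrist's pose just before it. get_calibration takes no time and is no camera call.
- env.sign_off(): hands the job in; it is judged then, once.
The state is a dict: "time_s": time; "q": joint angles; "dq": joint speeds; "joint_torque": joint torques, N m; "position": TCP position; "orientation": TCP orientation; "ft_force": force on the tool from outside, world axes, zero at the start; "torque": the same for the moment, N m; "gripper_width": opening from 0.0 (shut) to 1.0 (fully open); "gripper_force": force on a finger pad.
Only numpy, scipy, OpenCV 4.12 (cv2) and the standard library are available. Lean on these libraries where they do the work, as an engineer would, in place of code of your own. Each camera call takes 0.05 s, during which the arm holds its last target. There are 200 camera calls.

TASK

One of the two carton lanes on the bench is down to its last two cartons and has to be refilled. Flip the ball-ended pawl lever of that lane forward over to its other side so that its pawl is out of the rack, then draw the lane's pusher all the way back to its stop. Leave the lever flipped over and let go.

Things in the scene. Friction and masses are not known exactly. Their poses are not given: they have to be found in the camera images.
- pusher (a joint): How far (m) the almost empty lane's pusher stands forward of its back stop: 0 = fully back, 0.108 = fully forward; starts at 0.07 to 0.10. Slides level with about 2.5 N friction, stays where left. Forward is towards the two cartons, back is away from them, roughly away from the robot. With the pawl in the toothed rack it moves forward, but back only 14 mm at most before it locks.
- pusher_grip (a point): Point in the middle of the pusher's black grip (18 mm along the lane, 30 across, 42 tall), 11 mm below its top, 31 mm above the steel plate (12 thick, 68 wide) it stands on, 121 mm above the bench. Axes: x back along the lane, y across, z up. Two loose white cartons, 74 mm high, stand on the plate's -x side. The look-alike lane with six cartons, pusher already back, is a fixed bystander.
- pawl (a joint): Angle (rad) of that lane's pawl lever: 0 = pawl in the rack, lever leaning 35 degrees back (lane +x); up to 0.36 while the pawl rides on a tooth. Grows as the lever tips forward (lane -x); upright at 0.61, rests on its stop at 1.22 leaning 35 degrees forward, pawl clear. Swings freely: falls by its own weight to whichever side of upright it is on and stays there.
- pawl_ball (a point): Centre of the black ball (24 mm) on the lever's 8 mm rod, 60 mm from its hinge; the hinge axis is level across the lane, 37 mm above the bench, 20 mm back (+x) of the grip point and 75 mm to its -y side. Ball 86 mm above the bench at rest on either side, 97 upright; travel 69 mm along the lane. Cheeks at the hinge are 47 mm high; behind the ball only the 20 mm high rack.

How it is judged:
On the way:
1. the pawl lever is flipped over (past 1.0 rad) while the pusher is still forward (more than 45 mm from its back stop) (value of joint pawl above 1 rad and value of joint pusher above 0.045 m), for 0.2 s.
At the end, for the whole second after the job is handed in: The pusher of the almost empty lane stands still within 12 mm of its back stop, and its pawl lever still lies flipped over (joint above 1.0 rad) (value of joint pusher below 0.012 m and value of joint pawl above 1 rad and velocity of joint pusher between -0.01 and 0.01 m/s); the robot touches nothing.
It also fails if it takes over 42 s, if anything falls off the work surface, if the arm or the gripper's body presses on something with over 40 N, if the wrist force passes 120 N, or if a joint passes its speed limit or range.

## Working session

There is one attempt and no reset: what is moved stays moved. The work goes in short steps, Python scripts to look and compute and a shell command to move; the robot and the scene stay as the last step left them, time stands still between calls to the robot, and variables do not carry over. Pictures are saved under pics/ and viewed, at most 10 in all, crops included, and the job is handed in when it is done.

```bash
mkdir -p pics; cat > h.py <<'E'
import numpy as np, cv2
from plant import status, vision, env
def grab(n,fn=None):
    im,d=vision.get_image(n)
    if fn: cv2.imwrite('pics/'+fn,im[:,:,::-1])
    np.savez('pics/'+n+'.npz',im=im,d=d)
    return im,d
def world(n,d):
    c=vision.get_calibration(n); v,u=np.mgrid[:400,:640]
    x=(u-c['cx'])/c['fx']*d; y=-(v-c['cy'])/c['fy']*d
    P=np.stack([x,y,-d,np.ones_like(d)],-1)
    return (P@np.linalg.inv(c['extrinsics']).T)[...,:3]
E
python3 - <<'E'
from h import *
o=status.get_obs(); print(o['time_s'],o['position'],o['orientation'],o['gripper_width'])
for n in('top','side'):
    grab(n,n+'0.png'); print({k:v for k,v in vision.get_calibration(n).items()})
E
```

```text
0.0 [ 0.18746639 -0.59573014  0.24927636] [-9.64168905e-04  9.88405977e-01  1.51831069e-01 -1.48971197e-04] 0.9960516923352979
{'fx': 411.4751156476466, 'fy': 411.4751156476466, 'cx': 321.82138073346323, 'cy': 198.01155353118295, 'extrinsics': array([[-0.00276732, -0.99998547,  0.00462708, -0.04462544],
       [ 0.98329082, -0.00187883,  0.18203198, -0.6306421 ],
       [-0.18202064,  0.00505351,  0.98328172, -0.68423002],
       [ 0.        ,  0.        ,  0.        ,  1.        ]])}
{'fx': 490.1377295238347, 'fy': 490.1377295238347, 'cx': 319.634569564731, 'cy': 202.75065314027725, 'extrinsics': array([[ 9.98276433e-01, -5.86823456e-02, -7.38720157e-04,
        -6.28685542e-01],
       [ 3.37248660e-02,  5.63319131e-01,  8.25550841e-01,
        -1.06520327e-01],
       [-4.80291246e-02, -8.24152862e-01,  5.64327267e-01,
        -9.43986378e-01],
       [ 0.00000000e+00,  0.00000000e+00,  0.00000000e+00,
         1.00000000e+00]])}
```

View pics/top0.png

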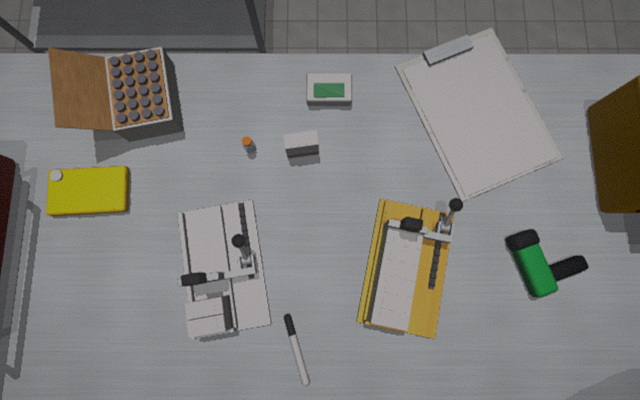

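View pics/side0.png

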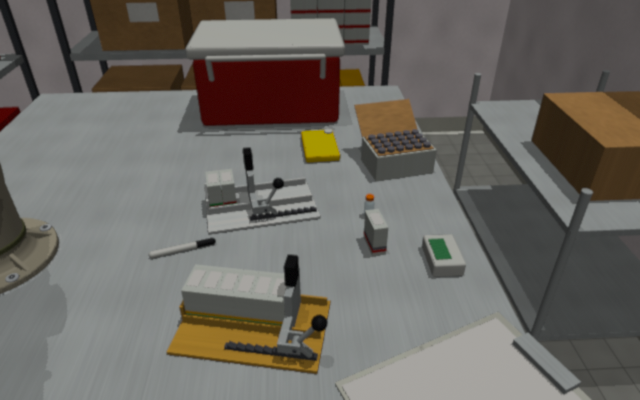

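The top view shows the white lane with two cartons at (208,315), its grip at (194,279) and its ball at (238,241). The yellow lane with six cartons is the bystander. In the side view the target's grip is at (248,158) and its ball at (278,183).

```bash
python3 - <<'E'
from h import *
for n,rs in(('top',{'grip':(180,268,210,290),'ball':(228,230,248,252)}),('side',{'grip':(240,146,256,172),'ball':(270,175,286,191)})):
    z=np.load(f'pics/{n}.npz'); im,d=z['im'],z['d']; W=world(n,d)
    for k,(a,b,c,e) in rs.items():
        m=np.zeros(d.shape,bool); m[b:e,a:c]=(im[b:e,a:c].max(2)<60)
        v,u=np.nonzero(m); p=W[m&(d>0)]
        print(n,k,m.sum(),u.mean(),v.mean(),(u.min(),u.max(),v.min(),v.max()),np.median(p,0).round(4),np.percentile(p,5,axis=0).round(3),np.percentile(p,95,axis=0).round(3))
    if n=='top':
        # lane direction: white base plate edges & rack
        m=np.zeros(d.shape,bool); m[195:345,170:275]=1
        m&=(W[...,2]>.004)&(W[...,2]<.03)&(d>0)
        q=W[m][:,:2].astype(np.float32); print('base',cv2.minAreaRect(q),m.sum())
        m=np.zeros(d.shape,bool); m[300:335,183:235]=1; m&=(W[...,2]>.07)&(d>0)
        q=W[m][:,:2].astype(np.float32); print('cartons',cv2.minAreaRect(q),np.median(W[m],0))
E
```

```text
top grip 260 193.47692307692307 278.75384615384615 (np.int64(181), np.int64(206), np.int64(272), np.int64(286)) [0.4886 0.1555 0.131 ] [0.481 0.146 0.098] [0.496 0.171 0.133]
top ball 164 239.46951219512195 240.09756097560975 (np.int64(232), np.int64(247), np.int64(230), np.int64(247)) [0.5519 0.0948 0.0961] [0.544 0.086 0.016] [0.566 0.103 0.1  ]
base ((0.5009880065917969, 0.1435348391532898), (0.24992549419403076, 0.15777772665023804), 9.267864227294922) 7383
cartons ((0.4253180921077728, 0.15099599957466125), (0.05634254217147827, 0.063105508685112), 8.419225692749023) [0.42545476 0.15064915 0.07386462]
side grip 173 247.58959537572255 158.64161849710982 (np.int64(243), np.int64(252), np.int64(148), np.int64(170)) [0.4878 0.1474 0.121 ] [0.481 0.144 0.096] [0.495 0.164 0.135]
side ball 92 277.6847826086956 183.31521739130434 (np.int64(272), np.int64(283), np.int64(178), np.int64(188)) [0.5503 0.0886 0.0946] [0.541 0.084 0.085] [0.559 0.095 0.101]
```

```bash
R='{"dx":0.59,"dy":-0.543,"dz":0,"wz":8.5,"claw":-1}'; python3 -m jog '[{"dx":0.59,"dy":-0.543,"wz":8.5,"claw":-1},{"dx":0.59,"dy":-0.543,"wz":8.5,"claw":-1},{"dx":0.59,"dy":-0.543,"wz":8.5,"claw":-1},{"dx":0.59,"dy":-0.543,"wz":8.5,"claw":-1},{"dx":0.59,"dy":-0.543,"wz":8.5,"claw":-1},{"dx":0.59,"dy":-0.543,"wz":8.5,"claw":-1},{"dx":0.59,"dy":-0.543,"wz":8.5,"claw":-1},{"dx":0.59,"dy":-0.543,"wz":8.5,"claw":-1},{"dx":0.59,"dy":-0.543,"wz":8.5,"claw":-1},{"dx":0.59,"dy":-0.543,"wz":8.5,"claw":-1},{"dx":0.59,"dy":-0.543,"wz":8.5,"claw":-1},{"dx":0.59,"dy":-0.543,"wz":8.5,"claw":-1},{"dx":0.59,"dy":-0.543,"wz":8.5,"claw":-1},{"dx":0.59,"dy":-0.543,"wz":8.5,"claw":-1},{"dx":0.59,"dy":-0.543,"wz":8.5,"claw":-1},{"dx":0.59,"dy":-0.543,"wz":8.5,"claw":-1},{"dx":0.59,"dy":-0.543,"wz":8.5,"claw":-1},{"dx":0.59,"dy":-0.543,"wz":8.5,"claw":-1},{"dx":0.59,"dy":-0.543,"wz":8.5,"claw":-1},{"dx":0.59,"dy":-0.543,"wz":8.5,"claw":-1}]'
```

```text
schema error: expected keys dx, dy, dz, wx, wy, wz, claw
```

```bash
python3 -m jog '[{"dx":0.59,"dy":-0.543,"dz":0,"wx":0,"wy":0,"wz":8.5,"claw":-1},{"dx":0.59,"dy":-0.543,"dz":0,"wx":0,"wy":0,"wz":8.5,"claw":-1},{"dx":0.59,"dy":-0.543,"dz":0,"wx":0,"wy":0,"wz":8.5,"claw":-1},{"dx":0.59,"dy":-0.543,"dz":0,"wx":0,"wy":0,"wz":8.5,"claw":-1},{"dx":0.59,"dy":-0.543,"dz":0,"wx":0,"wy":0,"wz":8.5,"claw":-1},{"dx":0.59,"dy":-0.543,"dz":0,"wx":0,"wy":0,"wz":8.5,"claw":-1},{"dx":0.59,"dy":-0.543,"dz":0,"wx":0,"wy":0,"wz":8.5,"claw":-1},{"dx":0.59,"dy":-0.543,"dz":0,"wx":0,"wy":0,"wz":8.5,"claw":-1},{"dx":0.59,"dy":-0.543,"dz":0,"wx":0,"wy":0,"wz":8.5,"claw":-1},{"dx":0.59,"dy":-0.543,"dz":0,"wx":0,"wy":0,"wz":8.5,"claw":-1},{"dx":0.59,"dy":-0.543,"dz":0,"wx":0,"wy":0,"wz":8.5,"claw":-1},{"dx":0.59,"dy":-0.543,"dz":0,"wx":0,"wy":0,"wz":8.5,"claw":-1},{"dx":0.59,"dy":-0.543,"dz":0,"wx":0,"wy":0,"wz":8.5,"claw":-1},{"dx":0.59,"dy":-0.543,"dz":0,"wx":0,"wy":0,"wz":8.5,"claw":-1},{"dx":0.59,"dy":-0.543,"dz":0,"wx":0,"wy":0,"wz":8.5,"claw":-1},{"dx":0.59,"dy":-0.543,"dz":0,"wx":0,"wy":0,"wz":8.5,"claw":-1},{"dx":0.59,"dy":-0.543,"dz":0,"wx":0,"wy":0,"wz":8.5,"claw":-1},{"dx":0.59,"dy":-0.543,"dz":0,"wx":0,"wy":0,"wz":8.5,"claw":-1},{"dx":0.59,"dy":-0.543,"dz":0,"wx":0,"wy":0,"wz":8.5,"claw":-1},{"dx":0.59,"dy":-0.543,"dz":0,"wx":0,"wy":0,"wz":8.5,"claw":-1}]'
```

```text
time_s: 2.1
position: [0.5873, 0.0969, 0.2504]
orientation: [0.001, 0.997, 0.077, 0.0]
ft_force: [-0.1, 0.9, -0.5]
gripper_width: 0.002
gripper_force: 0.0
```

```bash
python3 -m jog '[{"dx":0.002,"dy":-0.002,"dz":0.05,"wx":0,"wy":0,"wz":0,"claw":-1},{"dx":0.002,"dy":-0.002,"dz":0.1,"wx":0,"wy":0,"wz":0,"claw":-1},{"dx":0.002,"dy":-0.002,"dz":0.13,"wx":0,"wy":0,"wz":0,"claw":-1},{"dx":0.002,"dy":-0.002,"dz":0.15,"wx":0,"wy":0,"wz":0,"claw":-1},{"dx":0.002,"dy":-0.002,"dz":0.16,"wx":0,"wy":0,"wz":0,"claw":-1},{"dx":0.002,"dy":-0.002,"dz":0.16,"wx":0,"wy":0,"wz":0,"claw":-1}]'
python3 - <<'E'
from h import *
im,d=grab('side'); cv2.imwrite('pics/side1.png',cv2.resize(im[100:260,180:400,::-1],None,fx=3,fy=3))
E
```

```text
time_s: 2.7
position: [0.5885, 0.0998, 0.0895]
orientation: [0.0, 0.997, 0.077, -0.001]
ft_force: [0.6, -0.4, 0.7]
gripper_width: 0.003
gripper_force: 0.0
```

View pics/side1.png

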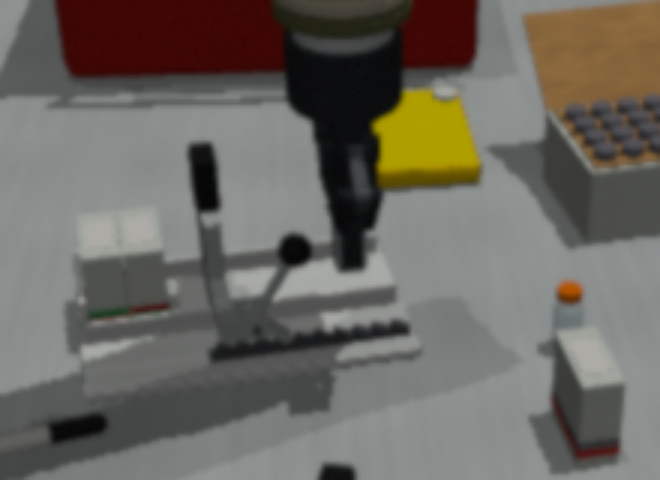

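The crop shows the closed fingers at (350,255), just behind the ball at (295,250). I'll push forward now.

```bash
python3 -m jog '[{"dx":-0.01,"dy":0,"dz":0,"wx":0,"wy":0,"wz":0,"claw":-1},{"dx":-0.02,"dy":0,"dz":0,"wx":0,"wy":0,"wz":0,"claw":-1},{"dx":-0.03,"dy":0,"dz":0,"wx":0,"wy":0,"wz":0,"claw":-1},{"dx":-0.04,"dy":0,"dz":0,"wx":0,"wy":0,"wz":0,"claw":-1},{"dx":-0.05,"dy":0,"dz":0,"wx":0,"wy":0,"wz":0,"claw":-1},{"dx":-0.06,"dy":0,"dz":0,"wx":0,"wy":0,"wz":0,"claw":-1},{"dx":-0.065,"dy":0,"dz":0,"wx":0,"wy":0,"wz":0,"claw":-1},{"dx":-0.065,"dy":0,"dz":0,"wx":0,"wy":0,"wz":0,"claw":-1},{"dx":-0.065,"dy":0,"dz":0,"wx":0,"wy":0,"wz":0,"claw":-1},{"dx":-0.065,"dy":0,"dz":0,"wx":0,"wy":0,"wz":0,"claw":-1}]'
python3 - <<'E'
from h import *
im,d=grab('side'); cv2.imwrite('pics/side2.png',cv2.resize(im[100:260,180:400,::-1],None,fx=3,fy=3))
E
```

```text
time_s: 3.75
position: [0.5253, 0.0912, 0.0904]
orientation: [-0.0, 0.997, 0.078, 0.0]
ft_force: [-0.4, -0.0, 0.3]
gripper_width: 0.003
gripper_force: 0.0
```

View pics/side2.png

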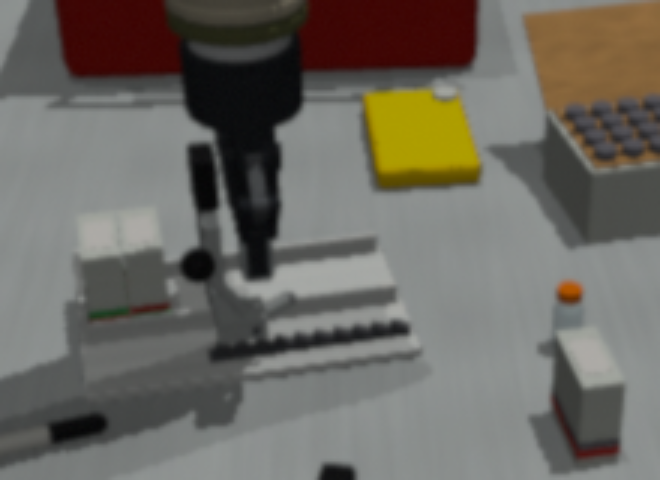

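The crop shows the lever flipped over, ball at (198,265), clear of the fingers at (258,270), and the pusher where it was. Next I go over to the front of the grip.

```bash
python3 -m jog '[{"dx":0,"dy":0,"dz":-0.05,"wx":0,"wy":0,"wz":0,"claw":-1},{"dx":0,"dy":0,"dz":-0.1,"wx":0,"wy":0,"wz":0,"claw":-1},{"dx":0,"dy":0,"dz":-0.1,"wx":0,"wy":0,"wz":0,"claw":-1},{"dx":-0.03,"dy":-0.036,"dz":-0.1,"wx":0,"wy":0,"wz":0,"claw":-1},{"dx":-0.06,"dy":-0.073,"dz":-0.1,"wx":0,"wy":0,"wz":0,"claw":-1},{"dx":-0.06,"dy":-0.073,"dz":-0.1,"wx":0,"wy":0,"wz":0,"claw":-1},{"dx":-0.06,"dy":-0.073,"dz":-0.1,"wx":0,"wy":0,"wz":0,"claw":-1},{"dx":-0.06,"dy":-0.073,"dz":-0.07,"wx":0,"wy":0,"wz":0,"claw":-1},{"dx":-0.06,"dy":-0.073,"dz":-0.04,"wx":0,"wy":0,"wz":0,"claw":-1},{"dx":-0.06,"dy":-0.073,"dz":-0.03,"wx":0,"wy":0,"wz":0,"claw":-1},{"dx":-0.06,"dy":-0.073,"dz":-0.03,"wx":0,"wy":0,"wz":0,"claw":-1}]'
python3 - <<'E'
from h import *
im,d=grab('side'); cv2.imwrite('pics/side3.png',cv2.resize(im[100:260,180:400,::-1],None,fx=3,fy=3))
E
```

```text
time_s: 4.9
position: [0.4539, 0.1529, 0.1191]
orientation: [0.0, 0.997, 0.078, -0.002]
ft_force: [-0.2, 0.8, 0.0]
gripper_width: 0.0
gripper_force: 0.0
```

View pics/side3.png

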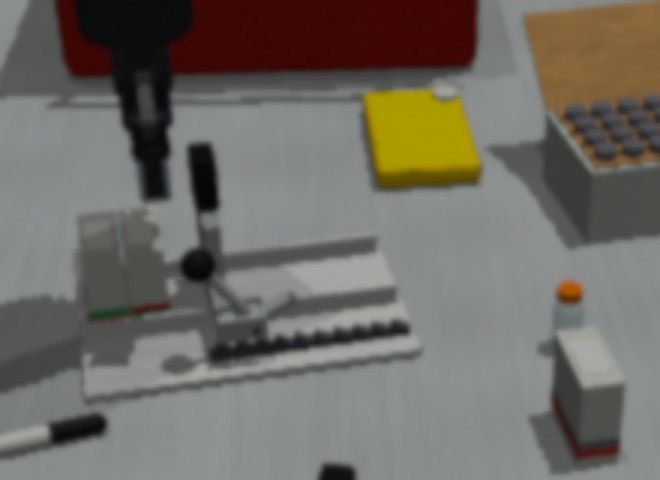

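The crop shows the fingers at (152,190) in front of the grip at (203,175), above the cartons, with the lever still flipped.

```bash
python3 -m jog '[{"dx":0.005,"dy":0,"dz":0,"wx":0,"wy":0,"wz":0,"claw":-1},{"dx":0.01,"dy":0,"dz":0,"wx":0,"wy":0,"wz":0,"claw":-1},{"dx":0.014,"dy":0,"dz":0,"wx":0,"wy":0,"wz":0,"claw":-1},{"dx":0.018,"dy":0,"dz":0,"wx":0,"wy":0,"wz":0,"claw":-1},{"dx":0.023,"dy":0,"dz":0,"wx":0,"wy":0,"wz":0,"claw":-1},{"dx":0.028,"dy":0,"dz":0,"wx":0,"wy":0,"wz":0,"claw":-1},{"dx":0.033,"dy":0,"dz":0,"wx":0,"wy":0,"wz":0,"claw":-1},{"dx":0.038,"dy":0,"dz":0,"wx":0,"wy":0,"wz":0,"claw":-1},{"dx":0.043,"dy":0,"dz":0,"wx":0,"wy":0,"wz":0,"claw":-1},{"dx":0.048,"dy":0,"dz":0,"wx":0,"wy":0,"wz":0,"claw":-1},{"dx":0.053,"dy":0,"dz":0,"wx":0,"wy":0,"wz":0,"claw":-1},{"dx":0.058,"dy":0,"dz":0,"wx":0,"wy":0,"wz":0,"claw":-1},{"dx":0.063,"dy":0,"dz":0,"wx":0,"wy":0,"wz":0,"claw":-1},{"dx":0.068,"dy":0,"dz":0,"wx":0,"wy":0,"wz":0,"claw":-1},{"dx":0.072,"dy":0,"dz":0,"wx":0,"wy":0,"wz":0,"claw":-1},{"dx":0.076,"dy":0,"dz":0,"wx":0,"wy":0,"wz":0,"claw":-1}]'
python3 - <<'E'
from h import *
im,d=grab('side'); cv2.imwrite('pics/side4.png',cv2.resize(im[100:260,180:400,::-1],None,fx=3,fy=3))
E
```

```text
time_s: 6.55
position: [0.5296, 0.1658, 0.1203]
orientation: [-0.0, 0.997, 0.078, -0.0]
ft_force: [-3.3, 2.6, -0.2]
gripper_width: -0.0
gripper_force: 1.4
```

View pics/side4.png

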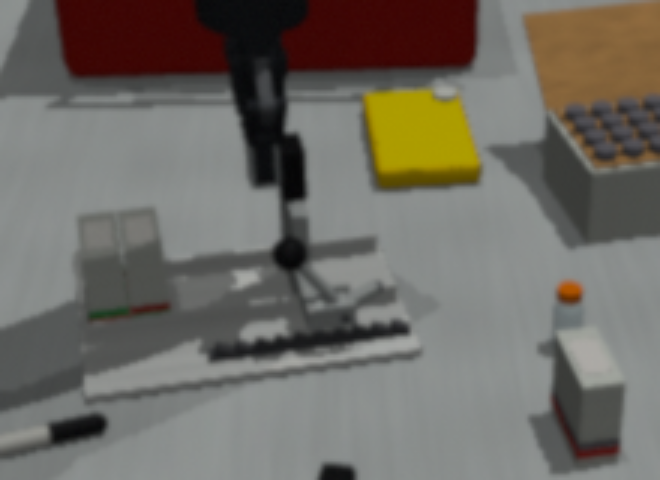

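The crop shows the pusher moving with the fingers, grip at (290,165), and the lever still forward with the ball at (290,253).

```bash
python3 -m jog '[{"dx":0.002,"dy":0,"dz":0,"wx":0,"wy":0,"wz":0,"claw":-1},{"dx":0.004,"dy":0,"dz":0,"wx":0,"wy":0,"wz":0,"claw":-1},{"dx":0.006,"dy":0,"dz":0,"wx":0,"wy":0,"wz":0,"claw":-1}]'
python3 -m jog '[{"dx":0.002,"dy":0,"dz":0,"wx":0,"wy":0,"wz":0,"claw":-1},{"dx":0.004,"dy":0,"dz":0,"wx":0,"wy":0,"wz":0,"claw":-1},{"dx":0.006,"dy":0,"dz":0,"wx":0,"wy":0,"wz":0,"claw":-1}]'
```

```text
time_s: 6.9
position: [0.5353, 0.1665, 0.1203]
orientation: [0.0, 0.997, 0.078, -0.0]
ft_force: [-2.7, 1.0, -1.0]
gripper_width: -0.005
gripper_force: 1.3
time_s: 7.2
position: [0.5413, 0.1676, 0.1203]
orientation: [-0.0, 0.997, 0.078, 0.0]
ft_force: [-4.0, 1.0, 0.5]
gripper_width: -0.002
gripper_force: 1.3
```

```bash
python3 -m jog '[{"dx":0.002,"dy":0,"dz":0,"wx":0,"wy":0,"wz":0,"claw":-1},{"dx":0.004,"dy":0,"dz":0,"wx":0,"wy":0,"wz":0,"claw":-1}]'
python3 -m jog '[{"dx":0.002,"dy":0,"dz":0,"wx":0,"wy":0,"wz":0,"claw":-1},{"dx":0.004,"dy":0,"dz":0,"wx":0,"wy":0,"wz":0,"claw":-1}]'
python3 -c "
from h import *
print(status.get_obs()['ft_force'])"
```

```text
time_s: 7.4
position: [0.5452, 0.1682, 0.1204]
orientation: [-0.0, 0.997, 0.078, 0.0]
ft_force: [-3.1, 1.1, -0.0]
gripper_width: 0.008
gripper_force: 1.3
time_s: 7.6
position: [0.5471, 0.1686, 0.1202]
orientation: [0.001, 0.997, 0.078, -0.002]
ft_force: [-19.8, -3.6, 14.1]
gripper_width: -0.001
gripper_force: 10.3
[-19.84939558  -3.58011443  14.07314631]
```

The force jumped to about 20 N, so this is the back stop. Backing off and lifting.

```bash
python3 -m jog '[{"dx":-0.004,"dy":0,"dz":0,"wx":0,"wy":0,"wz":0,"claw":-1},{"dx":-0.012,"dy":0,"dz":0,"wx":0,"wy":0,"wz":0,"claw":-1},{"dx":-0.025,"dy":0,"dz":0,"wx":0,"wy":0,"wz":0,"claw":-1},{"dx":-0.025,"dy":0,"dz":0,"wx":0,"wy":0,"wz":0,"claw":-1},{"dx":-0.025,"dy":0,"dz":-0.04,"wx":0,"wy":0,"wz":0,"claw":-1},{"dx":-0.025,"dy":0,"dz":-0.08,"wx":0,"wy":0,"wz":0,"claw":-1},{"dx":-0.025,"dy":0,"dz":-0.12,"wx":0,"wy":0,"wz":0,"claw":-1},{"dx":-0.025,"dy":0,"dz":-0.12,"wx":0,"wy":0,"wz":0,"claw":-1},{"dx":-0.025,"dy":0,"dz":-0.12,"wx":0,"wy":0,"wz":0,"claw":-1}]'
python3 - <<'E'
from h import *
im,d=grab('side'); cv2.imwrite('pics/side5.png',cv2.resize(im[100:260,180:400,::-1],None,fx=3,fy=3))
W=world('side',d); m=np.zeros(d.shape,bool); m[140:175,265:310]=1
m&=(im.max(2)<60)&(d>0)&(abs(W[...,2]-.115)<.022); print(m.sum(),np.percentile(W[m],[5,50,95],axis=0).round(3))
E
```

```text
time_s: 8.5
position: [0.5254, 0.1648, 0.2416]
orientation: [-0.0, 0.997, 0.078, 0.002]
ft_force: [0.3, 0.1, -0.3]
gripper_width: 0.001
gripper_force: 0.0
180 [[0.557 0.158 0.096]
 [0.565 0.161 0.119]
 [0.573 0.176 0.135]]
```

View pics/side5.png

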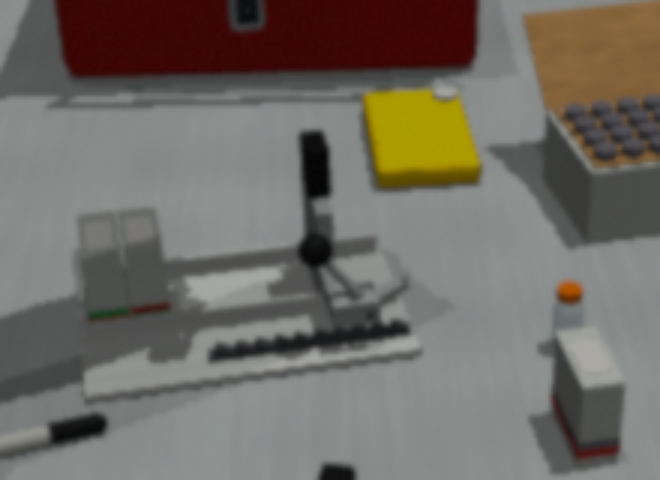

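Fingers are clear, with the pusher back (grip at (315,165)) and the lever still flipped (ball at (315,249)). I'll check the stop position against the bystander lane, which is already fully back.

```bash
python3 - <<'E'
from h import *
z=np.load('pics/side.npz'); 
def far(W,m,ax,c): 
    q=(W[m][:,:2]-c)@ax; return np.percentile(q,[1,99]).round(4)
z=np.load('pics/top.npz'); im,d=z['im'],z['d']; W=world('top',d)
hsv=cv2.cvtColor(im,cv2.COLOR_RGB2HSV)
m=(hsv[...,1]>120)&(abs(hsv[...,0].astype(int)-22)<10)&(W[...,2]<.03)&(d>0); m[:,:350]=0; m[:,480:]=0
r=cv2.minAreaRect(W[m][:,:2].astype(np.float32)); print('yellow base',r)
g=np.zeros(d.shape,bool); g[215:235,395:426]=1; g&=(im.max(2)<60)&(abs(W[...,2]-.12)<.02)
c=W[g].mean(0); print('grip',np.median(W[g],0),g.sum())
def off(c,r,a): a=np.radians(a); return (np.array(c[:2])-r[0])@[np.cos(a),np.sin(a)]
a=r[2] if r[1][0]>r[1][1] else r[2]-90
print('bystander offset',a,off(c,r,a))
m=np.zeros(d.shape,bool); m[195:345,170:275]=1; m&=(W[...,2]>.004)&(W[...,2]<.03)&(d>0)
r=cv2.minAreaRect(W[m][:,:2].astype(np.float32)); print('mine',r,off((.565,.172),r,9))
E
```

```text
yellow base ((0.5104562640190125, -0.20407110452651978), (0.14410577714443207, 0.23474667966365814), 77.78416442871094)
grip [ 0.57407333 -0.18890329  0.13106374] 255
bystander offset -12.215835571289062 0.05907085180043483
mine ((0.5009880065917969, 0.1435348391532898), (0.24992549419403076, 0.15777772665023804), 9.267864227294922) 0.06767683175687422
```

```bash
python3 -c "
from plant import env
print(env.sign_off())"
```

```text
the job is handed in; nothing more can be done
None
```

The near-empty lane's lever is flipped forward and its pusher is drawn back to the stop (contact force rose to about 20 N there). The arm is clear of everything, and the job was handed in at about 8.5 s; sign-off gave no verdict.

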